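# Change over a float ball at the marking machine

### The job

Take the freshly marked float ball out from under the head of the marking machine, lower it gently to the bottom of the deep pot and let go; then move the blank float ball from its stand into the empty nest under the head, seated in the cup. The balls are thin-walled and dent easily: never drop, knock or press them against the pot or the machine, keep the pot standing where it is, and leave the ring stack, the foot switch and the shallow dish alone.

Things in the scene. Friction and masses are not known exactly. Their poses are not given: they have to be found in the camera images.
- marked_float: Hollow stainless steel ball with a fine dark weld seam, 46 mm in diameter, about 80 g. It starts in the nest cup of the marking machine, under the head. Origin at the ball's centre; its axes mean nothing.
- blank_float: A ball exactly like the marked one (46 mm, about 80 g), starting in the cup of the supply stand. Origin at the ball's centre; its axes mean nothing.
- marker: Black bench-top marking machine, fixed. Origin: centre of the underside of its bed (300 by 200 by 25 mm high); x axis points from its open front to the column at the back, y to its left, z up. Column 70 (x) by 100 mm, from x = 70 to 140 mm, 450 mm high, hand wheel on top. The nest stands at x = -80 mm, y = 0, under the front of the head.
- nest (a point): Centre of a ball seated in the machine's nest: machine x = -80 mm, y = 0, 89 mm above the bench. The nest is a white cup, 33 mm outer and 26 mm inner diameter, rim 70 mm above the bench (19 mm below this point), on a slim 25 mm post on a 56 mm disc on the bed. Axes as the machine's.
- head_edge (a point): Middle of the lower front edge of the machine's head (110 mm wide, from the column forward to x = -95 mm, 230 to 340 mm above the bench). It overhangs the nest's axis by 15 mm, so the nest is reached only from the front with the tool tilted. A 12 mm stylus hangs at machine x = -74 mm down to 214 mm. Axes as the machine's.
- stand_seat (a point): Centre of a ball seated in the supply stand: a fixed stand with the same white cup (33 mm outer, 26 mm inner diameter, rim 42 mm above the bench, 19 mm below this point) on a 25 mm post, round foot 70 mm in diameter. Nothing overhangs it.
- pot: Deep round aluminium pot, loose, about 0.8 kg, 144 mm outer diameter, 78 mm high, wall 3 mm, bottom 5 mm thick, no handles. Origin: centre of its underside; z up.
- pot_floor (a point): Centre of the pot's inner floor, 5 mm above the bench. The rim is 73 mm above this point; inner diameter 138 mm.
- flanges: Bystander: stack of three steel rings, 100 mm in diameter, 72 mm high. Origin: centre of its underside.
- switch: Bystander: grey foot switch, 80 by 100 mm, 38 mm high. Origin: centre of its underside.
- dish: Bystander: shallow aluminium dish, 104 mm in diameter, 22 mm high, not the pot. Origin: centre of its underside.
There are look-alikes about, which are no part of the job. Leave any green or red look-alike of the blank_float alone. Leave any green or purple look-alike of the pot alone.

How it is judged (in metres and radians):
On the way, in this order (a step that is already met when the one before it is completed fails the run):
1. the marked ball lies on the bottom of the pot, let go and at rest (horizontal distance between marked_float and pot_floor below 0.055 m and height (world z) of marked_float below 0.036 m and linear speed of marked_float below 0.03 m/s and contact force between the fingers and marked_float below 0.1 N), for 0.2 s.
2. then the blank ball sits in the machine's nest, let go (distance between blank_float and nest below 0.004 m and contact force between the fingers and blank_float below 0.1 N), for 0.2 s.
At the end, for the whole second after the job is handed in: The marked ball lies at rest on the pot's floor (its centre lower than 36 mm above the bench and within 55 mm of the pot's axis), the pot upright (within 0.05 rad); the blank ball is at rest in the machine's nest, its centre within 4 mm of the nest point (horizontal distance between marked_float and pot_floor below 0.055 m and height (world z) of marked_float below 0.036 m and distance between blank_float and nest below 0.004 m and linear speed of each of marked_float, blank_float below 0.03 m/s and angle between pot's own z axis and vertical below 0.05 rad); the robot touches nothing.
It fails at once if the marked ball presses the pot with more than 20 N (contact force between marked_float and pot above 20 N).
It fails at once if a ball is dropped: inside the pot the marked ball, or within 30 mm of the nest point the blank ball, moves faster than 0.5 m/s (a fall of 13 mm) ((horizontal distance between marked_float and pot_floor below 0.06 m and height (world z) of marked_float below 0.08 m and linear speed of marked_float above 0.5 m/s) or (distance between blank_float and nest below 0.03 m and linear speed of blank_float above 0.5 m/s)).
It fails at once if a ball strikes or presses the machine with more than 30 N (contact force between any of marked_float, blank_float and marker above 30 N).
It fails at once if the pot is pushed more than 20 mm from its place (distance of pot from where it was at the start of the episode above 0.02 m).
It fails at once if a bystander (rings, foot switch, dish) is moved more than 15 mm (distance of any of flanges, switch, dish from where it was at the start of the episode above 0.015 m).
It also fails if it takes over 69 s, if anything falls off the work surface, if the arm or the gripper's body presses on something with over 40 N, if the wrist force passes 120 N, or if a joint passes its speed limit or range.

### The arm

A 6-joint arm with a two-finger parallel gripper is mounted at the origin on the work surface. World frame = base frame: x ahead of the robot, y to its left, z up, the work surface at z = 0. Lengths are in m, angles in degrees, forces in N, time in s.
With the tool pointing down it reaches from about 0.35 to 0.875 m from the base axis. Payload 4.2 kg.
Tool frame: the origin (TCP) lies midway between the tips of the shut fingers; the grasp point (between the pads) lies 19 mm behind it; z points along the fingers, x is the direction in which the jaws open and shut, and the axes are right-handed (so a half turn about z gives the same grasp; the last joint's range is limited). The gripper opens to 87 mm and grips with 3 to 60 N. Pads are 19 mm wide; open, the fingers measure 117 mm over their backs; the gripper's body (75 mm by 190 mm) begins 51 mm behind the grasp point.
Start: joints at [-58.808, 22.042, 0.453, 0, -68.411, -14.817], TCP at [0.176, -0.6, 0.223] pointing down, gripper open.
Joint ranges: [-179.83, 179.83], [-69.29, 118.12], [-61.27, 80.66], [-181.25, 117.63], [-171.15, -9.14], [-177.46, 177.46]. Speed limits (degrees/s): [159.86, 159.86, 180, 180, 180, 180].

### API

Orientations are given as a 3x3 rotation matrix whose columns are the frame's x, y, z axes.
In Python, from station import sense, capture, finish_job, find_in gives the robot as it stands.
- The arm moves only by the shell command python3 -m creep 'ROWS'. ROWS is JSON, a list of rows, each a list of 7 numbers: the shift along the tool's x, y, z in mm, then the turn, a rotation vector about the tool's x, y, z in degrees, then the opening, from 0 (shut) to 1 (fully open). A call has exactly 10 rows; each row shifts and turns the commanded pose from where the row before left it, along the tool's axes as they then stand; what a row does not reach is not made up. A row lasts 1/8 s, in which the tool goes at most 62.5 mm and 10.7 degrees, less where a joint would pass 70% of its speed; a pose out of reach is approached as far as the arm can. A call with a gripper value outside its range is refused whole. The fingers move at their own pace and stop on an object; the grip force is fixed at half the most. Time passes only in rows, so rows that do not move let the fingers close, or fill a call up. It gives the time, the measured TCP pose, the force and the opening at its end, in the units of the state.
- sense(): the state, without advancing time (a new reading comes with each control period).
- capture(name): name is "scene" or "side" or "wrist"; returns a dict with "color" (384x512x3 uint8, blue, green, red), "vertical_fov" (degrees; the focal length in pixels is half the picture's height over the tangent of half this angle, whatever the lens; pixels are square), "cx", "cy" (the principal point, pixels), "R" (3x3) and "t" (3): a world point X has camera coordinates R X + t. Camera axes: x right, y down, z forward; pixel columns grow to the right and rows downward; lengths in m; the calibration is good to about 2 mm. A picture is of the moment at which its call begins. There is no depth.
- finish_job(): hands the job in, once; it reports no verdict.
Trained networks look in the newest picture that a camera, given by its name, has taken for a name from the list of things; names that differ only in an ending like _2 or _b are one class to them, and where a whole thing is asked for, a point or a joint stands for the part that bears it (a point fixed in the world has none). Each returns a list of dicts, best first, with "p" (0 to 1); they miss things now and then, are a little off and sometimes report something else, mostly with a low value. They report only what shows in the picture. A call takes as long as a camera call. They do not tell look-alikes from the thing itself.
- find_in(camera, name): "xy" ([column, row] in pixels, amid what is visible of it).
The state is a dict: "time_s": time; "joints": joint angles; "joint_velocities": joint speeds; "effort": joint torques, N m; "tcp_pos": TCP position; "ee_rot": TCP orientation; "wrist_force": force on the tool from outside, world axes, zero at the start; "moment": the same for the moment, N m; "gripper_width": opening from 0.0 (shut) to 1.0 (fully open).
Only numpy, scipy, OpenCV 4.12 (cv2) and the standard library are available. Lean on these libraries where they do the work, as an engineer would, in place of code of your own. Each camera call takes 0.05 s, during which the arm holds its last target. There are 200 camera calls.

## Working session

There is one attempt and no reset: what is moved stays moved. The work goes in short steps, Python scripts to look and compute and a shell command to move; the robot and the scene stay as the last step left them, time stands still between calls to the robot, and variables do not carry over. Pictures are saved under pics/ and viewed, about 8 in all and at most 12, crops included, and the job is handed in when it is done.

```bash
mkdir -p pics; ls
python3 - <<'E'
from station import *
import cv2,numpy as np
ims=[]
for c in ["scene","side"]:
    d=capture(c); cv2.imwrite(f"pics/{c}0.png",d["color"]); ims.append(d["color"])
    print(c,d["vertical_fov"],d["cx"],d["cy"],np.round(d["R"],4).tolist(),np.round(d["t"],4).tolist())
    for n in ["marked_float","blank_float","marker","nest","head_edge","stand_seat","pot","pot_floor","flanges","switch","dish"]:
        print(n,[( [round(v) for v in r["xy"]],round(r["p"],2)) for r in find_in(c,n)])
cv2.imwrite("pics/a.png",cv2.resize(np.vstack(ims),(450*1,600)) if 0 else ims[0])
s=sense();print(s["tcp_pos"],s["ee_rot"],s["time_s"])
E
```

```text
pics
scene 57.26689304062894 255.40340141329864 195.22669573884005 [[-0.5831, 0.8123, -0.009], [0.5195, 0.3643, -0.7729], [-0.6246, -0.4554, -0.6344]] [0.369, -0.1592, 1.4247]
marked_float [([355, 260], 0.61)]
blank_float [([230, 190], 0.72), ([202, 210], 0.43)]
marker [([409, 256], 0.85), ([230, 187], 0.51)]
nest [([408, 258], 0.69)]
head_edge [([410, 256], 0.6)]
stand_seat [([231, 204], 0.75), ([160, 197], 0.2)]
pot [([232, 292], 0.82), ([276, 177], 0.81)]
pot_floor [([271, 239], 0.77), ([233, 293], 0.69), ([277, 178], 0.57)]
flanges [([179, 242], 0.69)]
switch [([311, 206], 0.88), ([272, 240], 0.58)]
dish [([159, 195], 0.7)]
side 42.22061786304414 252.05520559013988 183.2790096367739 [[-0.8065, -0.5912, -0.0089], [-0.4248, 0.5898, -0.6868], [0.4113, -0.5501, -0.7268]] [0.4343, 0.3874, 1.213]
marked_float [([180, 284], 0.49)]
blank_float [([327, 182], 0.69), ([305, 188], 0.67), ([284, 174], 0.56)]
marker [([129, 272], 0.9)]
nest [([130, 275], 0.78)]
head_edge [([133, 276], 0.88), ([237, 160], 0.67)]
stand_seat [([301, 201], 0.67), ([133, 273], 0.66)]
pot [([178, 196], 0.86), ([235, 228], 0.83), ([339, 238], 0.75)]
pot_floor [([237, 227], 0.88), ([178, 196], 0.61), ([337, 231], 0.58), ([127, 272], 0.56)]
flanges [([238, 159], 0.86)]
switch [([293, 273], 0.68), ([303, 203], 0.47)]
dish [([301, 140], 0.63)]
[ 0.17621734 -0.59961096  0.22254173] [[-2.81935364e-01  9.59433400e-01 -1.96773320e-05]
 [ 9.59433399e-01  2.81935365e-01  4.68095792e-05]
 [ 5.04584095e-05 -5.68181377e-06 -9.99999999e-01]] 1.2
```

View pics/scene0.png

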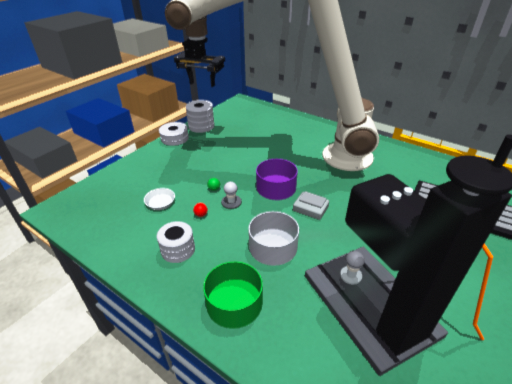

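View pics/side0.png

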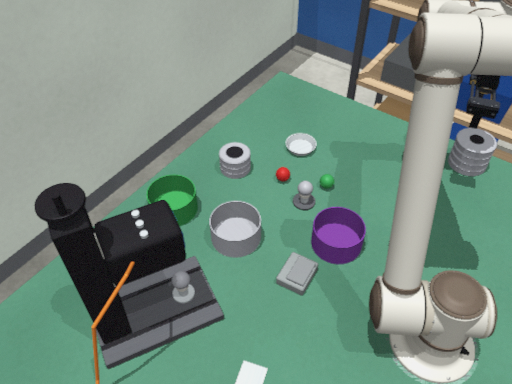

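Grey pot at scene (272,238)/side (236,228): it is the bare aluminium one; purple (277,178) and green (233,293) are look-alikes. Blank ball is the steel one at scene (231,188)/side (305,188) on the stand; the green (213,184) and red (200,210) balls are look-alikes. The marked ball is in the nest, scene (354,260)/side (181,281). I'll confirm these in an enlarged crop and triangulate.

```bash
cat > h.py <<'E'
import numpy as np,cv2
from station import *
def cam(c,d=None):
    d=d or capture(c); f=d["color"].shape[0]/2/np.tan(np.radians(d["vertical_fov"]/2))
    return dict(f=f,cx=d["cx"],cy=d["cy"],R=np.array(d["R"]),t=np.array(d["t"]),im=d["color"])
def ray(k,uv):
    v=k["R"].T@np.array([(uv[0]-k["cx"])/k["f"],(uv[1]-k["cy"])/k["f"],1]); return -k["R"].T@k["t"],v/np.linalg.norm(v)
def atz(k,uv,z):
    o,v=ray(k,uv); return o+v*(z-o[2])/v[2]
def tri(ks,uvs):
    A=0;b=0
    for k,uv in zip(ks,uvs):
        o,v=ray(k,uv);P=np.eye(3)-np.outer(v,v);A=A+P;b=b+P@o
    return np.linalg.solve(A,b)
def proj(k,X):
    c=k["R"]@np.array(X)+k["t"]; return k["f"]*c[:2]/c[2]+[k["cx"],k["cy"]]
E
python3 - <<'E'
from h import *
S=cam("scene");D=cam("side")
for n,a,b,z in [("marked",(354,259.5),(181,281),.089),("blank",(231,188),(305.5,188),.061),("pot",(272,238),(236,228),.04)]:
    print(n,tri([S,D],[a,b]).round(4),atz(S,a,z).round(4),atz(D,b,z).round(4))
a=cv2.resize(S["im"][150:362,290:460],None,fx=2.35,fy=2.35,interpolation=2)
b=cv2.resize(D["im"][190:365,60:240],None,fx=2.2,fy=2.2,interpolation=2)
c=cv2.resize(S["im"][150:270,190:310],None,fx=1.9,fy=1.9)
H=np.zeros((598,800,3),np.uint8)
def put(i,y,x):
    h=min(i.shape[0],598-y);w=min(i.shape[1],800-x);H[y:y+h,x:x+w]=i[:h,:w]
put(a,0,0);put(b,0,402);put(c,386,402)
cv2.imwrite("pics/crop1.png",H)
E
```

```text
marked [0.565  0.2622 0.0851] [0.5685 0.2632 0.089 ] [0.563  0.2637 0.089 ]
blank [ 0.4909 -0.2033  0.062 ] [ 0.4916 -0.2006  0.061 ] [ 0.4921 -0.2075  0.061 ]
pot [0.581  0.0211 0.0347] [0.5864 0.0265 0.04  ] [0.5788 0.0215 0.04  ]
```

View pics/crop1.png

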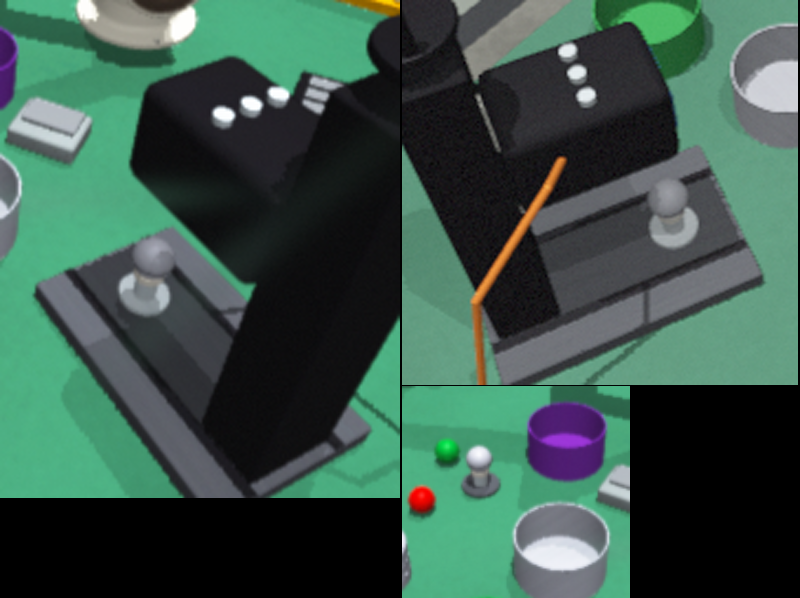

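The crop shows the steel ball in the nest cup, at scene (355.5,260) and side (181,279.5). The steel blank on its stand has the red and green balls beside it, and the grey pot is empty. Next come the machine yaw and the tilted grasp pose.

Run:
```python
from h import *
S=cam("scene");D=cam("side")
for n,a,b,z in [("marked",(355.5,259.8),(180.9,280),.089),]:
    print(n,tri([S,D],[a,b]).round(4),atz(S,a,z).round(4),atz(D,b,z).round(4))
z=.025
P=[atz(S,p,z)[:2] for p in [(306.2,272.5),(363.2,247.9),(396,361),(447.4,333)]]
Q=[atz(D,p,z)[:2] for p in [(195.9,258.2),(223.6,315)]]
print(np.round(P,3),np.round(Q,3))
for v in [P[2]-P[0],P[3]-P[1],P[0]-P[1],P[2]-P[3],Q[0]-Q[1]]: print(np.linalg.norm(v).round(3),np.degrees(np.arctan2(v[1],v[0])).round(1))
# pot by rim ellipse at z=.078 in both
for k,(u,v) in ((S,(272,232)),(D,(236,219))): print("potrim",atz(k,(u,v),.078).round(3))
for k in (S,D):
  hsv=cv2.cvtColor(k["im"],cv2.COLOR_BGR2HSV)
  X=proj(k,[.583,.024,.04]).astype(int)
  m=((hsv[...,1]<60)&(hsv[...,2]>60)).astype(np.uint8)
  n,l,st,c=cv2.connectedComponentsWithStats(m); i=l[X[1],X[0]]; print(X,st[i])
  B=proj(k,[.4915,-.204,.061]).astype(int); i=l[B[1],B[0]]; print("blank",B,st[i])
```

```text
marked [0.5655 0.264  0.0882] [0.5673 0.2667 0.089 ] [0.5652 0.2617 0.089 ]
[[0.627 0.164]
 [0.456 0.254]
 [0.724 0.438]
 [0.592 0.512]] [[0.611 0.16 ]
 [0.444 0.249]]
0.291 70.7
0.292 62.3
0.193 -27.8
0.151 -29.4
0.19 -28.0
potrim [0.598 0.033 0.078]
potrim [0.579 0.019 0.078]
[271 236] [ 249  211   50   54 2273]
blank [230 187] [222 181  19  27 350]
[234 227] [ 209  200   53   58 2483]
blank [305 188] [293 180  22  30 466]
```

```bash
cat >> h.py <<'E'
from scipy.spatial.transform import Rotation as Ro
from scipy.optimize import least_squares
NEST=np.array([.566,.2645,.089]);YM=62.
def Rt(yaw_x,tilt):  # tool-x heading (deg), tool pointing down, then tilted forward along tool y
    c,s=np.cos(np.radians(yaw_x)),np.sin(np.radians(yaw_x))
    return np.array([[c,s,0],[s,-c,0],[0,0,-1.]])@Ro.from_euler('x',-tilt,degrees=True).as_matrix()
def rows(pos,R,n=10,p0=None,R0=None):
    s=sense();p=np.array(s["tcp_pos"] if p0 is None else p0);A=np.array(s["ee_rot"] if R0 is None else R0)
    w=Ro.from_matrix(A.T@R).as_rotvec(degrees=True)
    d=(np.array(pos)-p)/n
    for i in range(n):
        print(np.round((A@Ro.from_rotvec(w*i/n,degrees=True).as_matrix()).T@d*1000,1).tolist(),np.round(w/n,2).tolist())
E
python3 - <<'E'
from h import *
S=cam("scene");D=cam("side")
th=np.linspace(0,2*np.pi,73)
def bb(k,x,y,parts):
    q=np.array([proj(k,[x+r*np.cos(a),y+r*np.sin(a),z]) for r,z in parts for a in th]);return np.r_[q.min(0),q.max(0)]
def fit(x0,parts,obs): 
    r=least_squares(lambda x:np.r_[[bb(k,x[0],x[1],parts)-o for k,o in zip((S,D),obs)]].ravel(),x0);print(r.x.round(4),r.fun.round(1))
fit([.585,.025],[(.072,0),(.072,.078)],[(249,211,299,265),(209,200,262,258)])
print("call1");rows([.40,-.05,.30],Rt(YM+90,0))
z=Rt(YM+90,50)[:,2];print(z)
print("call2");rows(NEST-.12*z,Rt(YM+90,50),10,[.40,-.05,.30],Rt(YM+90,0))
E
```

```text
[0.5781 0.0251] [-0.7 -1.  -0.1 -0.6 -0.   0.9 -1.1  0.2]
call1
[46.4, 37.0, -7.7] [0.0, 0.0, -4.56]
[43.3, 40.5, -7.7] [0.0, 0.0, -4.56]
[40.0, 43.9, -7.7] [0.0, 0.0, -4.56]
[36.4, 46.9, -7.7] [0.0, 0.0, -4.56]
[32.5, 49.6, -7.7] [0.0, 0.0, -4.56]
[28.5, 52.1, -7.7] [0.0, 0.0, -4.56]
[24.2, 54.2, -7.7] [0.0, 0.0, -4.56]
[19.8, 55.9, -7.7] [0.0, 0.0, -4.56]
[15.3, 57.3, -7.7] [0.0, 0.0, -4.56]
[10.7, 58.4, -7.7] [0.0, 0.0, -4.56]
[ 0.35963608  0.6763771  -0.64278761]
call2
[0.1, 26.4, 13.4] [-5.0, -0.0, -0.0]
[0.1, 25.1, 15.6] [-5.0, -0.0, -0.0]
[0.1, 23.6, 17.8] [-5.0, -0.0, -0.0]
[0.1, 22.0, 19.8] [-5.0, -0.0, -0.0]
[0.1, 20.2, 21.6] [-5.0, -0.0, -0.0]
[0.1, 18.2, 23.3] [-5.0, -0.0, -0.0]
[0.1, 16.1, 24.8] [-5.0, -0.0, -0.0]
[0.1, 13.9, 26.1] [-5.0, -0.0, -0.0]
[0.1, 11.6, 27.2] [-5.0, -0.0, -0.0]
[0.1, 9.2, 28.1] [-5.0, -0.0, -0.0]
```

```bash
python3 -m creep '[[46,37,-8,0,0,-4.56,1],[43,40.5,-8,0,0,-4.56,1],[40,44,-8,0,0,-4.56,1],[36,47,-8,0,0,-4.56,1],[32.5,49.6,-8,0,0,-4.56,1],[28.5,52,-8,0,0,-4.56,1],[24,54,-8,0,0,-4.56,1],[20,56,-8,0,0,-4.56,1],[15,57,-8,0,0,-4.56,1],[11,58,-8,0,0,-4.56,1]]'
python3 -m creep '[[0,26,13,-5,0,0,1],[0,25,16,-5,0,0,1],[0,24,18,-5,0,0,1],[0,22,20,-5,0,0,1],[0,20,22,-5,0,0,1],[0,18,23,-5,0,0,1],[0,16,25,-5,0,0,1],[0,14,26,-5,0,0,1],[0,12,27,-5,0,0,1],[0,9,28,-5,0,0,1]]'
python3 - <<'E'
from h import *
k=cam("wrist");cv2.imwrite("pics/w1.png",k["im"])
for n in ["marked_float","nest","head_edge"]: print(n,find_in("wrist",n))
s=sense();print(s["tcp_pos"],np.array(s["ee_rot"]).round(3).tolist(),s["time_s"],np.round(s["joints"],1))
print(proj(k,NEST)); d=cam("side");cv2.imwrite("pics/s1.png",d["im"])
E
```

```text
time_s: 2.75
tcp_pos: [0.4005, -0.0498, 0.3034]
ee_rot: [[-0.884, 0.467, 0.002], [0.467, 0.884, 0.0], [-0.001, 0.001, -1.0]]
wrist_force: [1.0, -0.3, -0.1]
gripper_width: 1.001
time_s: 4.0
tcp_pos: [0.5246, 0.1815, 0.1685]
ee_rot: [[-0.883, 0.3, 0.362], [0.47, 0.566, 0.678], [-0.002, 0.768, -0.64]]
wrist_force: [0.5, 0.2, -1.0]
gripper_width: 1.001
marked_float [{'xy': [250.2, 183.5], 'p': 0.69}]
nest [{'xy': [254.7, 126.6], 'p': 0.91}]
head_edge [{'xy': [253.1, 129.6], 'p': 0.83}]
[0.52399242 0.17970784 0.16796725] [[-0.883, 0.303, 0.359], [0.47, 0.569, 0.675], [0.0, 0.764, -0.645]] 4.2 [  6.2  13.  -19.1 -63.4 -45.    8.1]
[257.88506577 183.75245951]
```

View pics/w1.png

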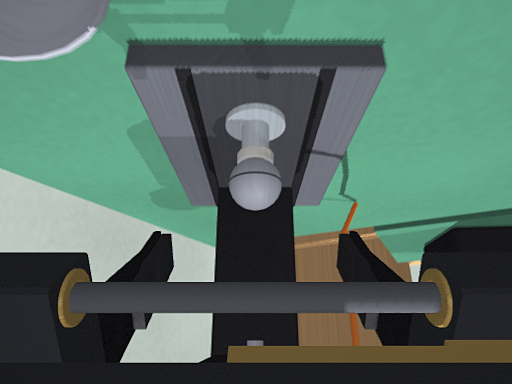

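The wrist view shows the marked ball in the cup at (255,184). The fingers straddle column ~255 symmetrically and the bed converges symmetrically, so the yaw is right. Next I'll intersect the wrist ray with the ball height.

Run:
```python
from h import *
k=cam("wrist");s=sense();R=np.array(s["ee_rot"]);p=np.array(s["tcp_pos"])
b=atz(k,(255,184),.089);print(b,R.T@(b-p)*1000, "f",k["f"])
print("cam in tool",R.T@(-k["R"].T@k["t"]-p),"axis",R.T@k["R"][2])
print("est",R.T@(NEST-p)*1000)
```

```text
[0.56757992 0.26175346 0.089     ] [-8.50787947e-02 -2.05677546e+00  1.22354046e+02] f 340.74187578871033
cam in tool [-0.00048361 -0.08341161 -0.16181582] axis [7.07843663e-04 2.98787120e-01 9.54319525e-01]
est [  2.59864129  -0.96902858 123.64015518]
```

```bash
python3 -m creep '[[0,-1.5,14,0,0,0,1],[0,0,14,0,0,0,1],[0,0,14,0,0,0,1],[0,0,14,0,0,0,1],[0,0,14,0,0,0,1],[0,0,14,0,0,0,0.9],[0,0,14,0,0,0,0.8],[0,0,14,0,0,0,0.75],[0,0,11,0,0,0,0.7],[0,0,10,0,0,0,0.7]]'
python3 - <<'E'
from h import *
k=cam("wrist");cv2.imwrite("pics/w2.png",k["im"]);s=sense();R=np.array(s["ee_rot"]);p=np.array(s["tcp_pos"])
print(find_in("wrist","marked_float"),p,R.T@(np.array([.5671,.2622,.089])-p)*1000,proj(k,p),s["gripper_width"])
E
```

```text
time_s: 5.55
tcp_pos: [0.5716, 0.2702, 0.0811]
ee_rot: [[-0.883, 0.302, 0.36], [0.47, 0.567, 0.676], [0.0, 0.766, -0.643]]
wrist_force: [-0.4, 0.3, 0.5]
gripper_width: 0.707
[{'xy': [254.3, 104.1], 'p': 0.74}, {'xy': [253.3, 255.3], 'p': 0.57}] [0.57158106 0.27075067 0.08033801] [ -0.05101103   0.42549794 -12.96303829] [255.74001484 249.53363469] 0.7066772792934544
```

View pics/w2.png

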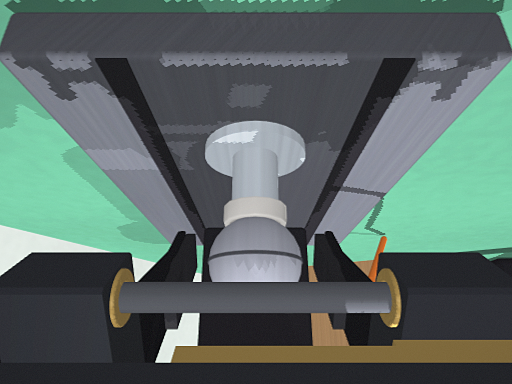

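The ball is at column 255, midway between the fingers (196 and 315). I'll close and lift straight up.

```bash
python3 -m creep '[[0,0,0,0,0,0,0.6],[0,0,0,0,0,0,0.52],[0,0,0,0,0,0,0.4],[0,0,0,0,0,0,0.4],[0,0,0,0,0,0,0.4],[0,0,0,0,0,0,0.4],[0,3,-2.6,0,0,0,0.4],[0,4,-3.4,0,0,0,0.4],[0,5,-4,0,0,0,0.4],[0,5,-4,0,0,0,0.4]]'
python3 - <<'E'
from h import *
s=sense();p=np.array(s["tcp_pos"]);print(p,s["wrist_force"],s["gripper_width"])
R=np.array(s["ee_rot"])
q1=p-.15*R[:,2]+[0,0,.04]
print(q1);rows(q1,R,5)
P=np.array([.578,.025]);g=.012
print("to pot above");rows([P[0],P[1],.20],Rt(YM+90,0),10,q1,R)
E
```

```text
time_s: 6.9
tcp_pos: [0.5714, 0.27, 0.1041]
ee_rot: [[-0.883, 0.302, 0.36], [0.47, 0.567, 0.676], [-0.0, 0.766, -0.643]]
wrist_force: [-0.1, 0.1, -0.9]
gripper_width: 0.514
[0.57143196 0.27001269 0.1041372 ] [-0.10406827  0.14207483 -0.86798523] 0.5136618127620837
[0.51743509 0.16857081 0.24054198]
[-0.0, 6.1, -35.1] [0.0, 0.0, 0.0]
[-0.0, 6.1, -35.1] [0.0, 0.0, 0.0]
[-0.0, 6.1, -35.1] [0.0, 0.0, 0.0]
[-0.0, 6.1, -35.1] [0.0, 0.0, 0.0]
[-0.0, 6.1, -35.1] [0.0, 0.0, 0.0]
to pot above
[-12.1, -9.4, -4.9] [5.0, 0.0, -0.0]
[-12.1, -9.8, -4.1] [5.0, 0.0, -0.0]
[-12.1, -10.1, -3.2] [5.0, 0.0, -0.0]
[-12.1, -10.4, -2.3] [5.0, 0.0, -0.0]
[-12.1, -10.5, -1.4] [5.0, 0.0, -0.0]
[-12.1, -10.6, -0.5] [5.0, 0.0, -0.0]
[-12.1, -10.6, 0.4] [5.0, 0.0, -0.0]
[-12.1, -10.5, 1.4] [5.0, 0.0, -0.0]
[-12.1, -10.4, 2.3] [5.0, 0.0, -0.0]
[-12.1, -10.1, 3.2] [5.0, 0.0, -0.0]
```

The ball is held: the grip width is 0.514 and the wrist shows about 0.8 N of weight. I'll retreat and go above the pot.

```bash
python3 -m creep '[[0,6,-20,0,0,0,0.4],[0,6,-35,0,0,0,0.4],[0,6,-35,0,0,0,0.4],[0,6,-35,0,0,0,0.4],[0,6,-25,0,0,0,0.4],[-12,-9,-5,5,0,0,0.4],[-12,-10,-4,5,0,0,0.4],[-12,-10,-3,5,0,0,0.4],[-12,-10.4,-2.3,5,0,0,0.4],[-12,-10.5,-1.4,5,0,0,0.4]]'
python3 -m creep '[[-12,-10.5,-0.5,5,0,0,0.4],[-12,-10.5,0.4,5,0,0,0.4],[-12,-10.5,1.4,5,0,0,0.4],[-12,-10.4,2.3,5,0,0,0.4],[-12,-10,3.2,5,0,0,0.4],[0,0,0,0,0,0,0.4],[0,0,0,0,0,0,0.4],[0,0,0,0,0,0,0.4],[0,0,0,0,0,0,0.4],[0,0,0,0,0,0,0.4]]'
python3 - <<'E'
from h import *
s=sense();p=np.array(s["tcp_pos"]);R=np.array(s["ee_rot"]);print(p,R.round(3).tolist(),s["wrist_force"],s["gripper_width"])
S=cam("scene");D=cam("side");W=cam("wrist")
a=[find_in(c,"marked_float") for c in("scene","side","wrist")];print(a)
for i,z in enumerate((S,D)): 
    cv2.imwrite(f"pics/h{i}.png",z["im"])
H=np.hstack([cv2.resize(S["im"][120:300,180:360],(400,400)),cv2.resize(D["im"][130:280,160:310],(400,400))])
cv2.imwrite("pics/h.png",H); cv2.imwrite("pics/w3.png",W["im"])
print(proj(W,[.578,.025,.078]),proj(W,p),"->",R.T@(np.array([.578,.025,.15])-p)*1000)
E
```

```text
time_s: 8.15
tcp_pos: [0.5565, 0.1141, 0.2034]
ee_rot: [[-0.883, 0.426, 0.198], [0.47, 0.801, 0.371], [-0.0, 0.42, -0.907]]
wrist_force: [-0.2, 0.4, -0.7]
gripper_width: 0.514
time_s: 9.4
tcp_pos: [0.5865, 0.0431, 0.183]
ee_rot: [[-0.883, 0.47, 0.001], [0.47, 0.883, 0.0], [-0.0, 0.001, -1.0]]
wrist_force: [0.1, -0.2, -1.1]
gripper_width: 0.514
[0.5865449  0.04305264 0.18300561] [[-0.883, 0.47, 0.001], [0.47, 0.883, 0.0], [-0.0, 0.001, -1.0]] [ 0.1127603  -0.17010384 -1.06117529] 0.5135102109109015
[[{'xy': [277.4, 200.0], 'p': 0.78}], [], [{'xy': [255.4, 254.9], 'p': 0.88}]]
[253.95632911 167.39159659] [255.33089622 250.37668169] -> [ -0.93163851 -19.97200752  32.99294611]
```

View pics/w3.png

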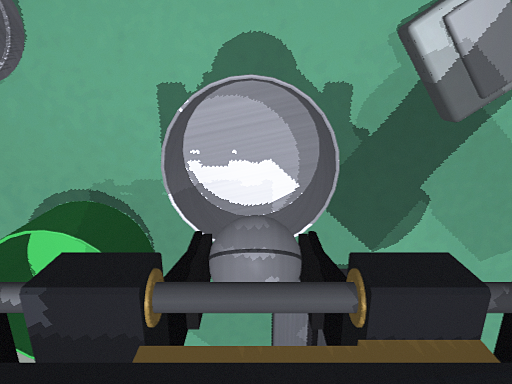

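The wrist view shows the grey pot's rim centre at about (251,164), near the predicted (254,167), and the ball held at (255,250). I'll shift about x −3, y −22, then descend.

```bash
python3 -m creep '[[-1,-8,0,0,0,0,0.4],[-1,-8,5,0,0,0,0.4],[-1,-6,12,0,0,0,0.4],[0,0,20,0,0,0,0.4],[0,0,22,0,0,0,0.4],[0,0,22,0,0,0,0.4],[0,0,22,0,0,0,0.4],[0,0,20,0,0,0,0.4],[0,0,14,0,0,0,0.4],[0,0,8,0,0,0,0.4]]'
python3 -m creep '[[0,0,5,0,0,0,0.4],[0,0,4,0,0,0,0.4],[0,0,3,0,0,0,0.4],[0,0,2,0,0,0,0.4],[0,0,1,0,0,0,0.4],[0,0,1,0,0,0,0.4],[0,0,0,0,0,0,0.4],[0,0,0,0,0,0,0.4],[0,0,0,0,0,0,0.4],[0,0,0,0,0,0,0.4]]'
```

```text
time_s: 10.95
tcp_pos: [0.5785, 0.0219, 0.0366]
ee_rot: [[-0.883, 0.47, -0.001], [0.47, 0.883, -0.0], [0.001, -0.001, -1.0]]
wrist_force: [-0.2, 0.1, -0.4]
gripper_width: 0.516
time_s: 12.2
tcp_pos: [0.5789, 0.0223, 0.0217]
ee_rot: [[-0.883, 0.47, 0.0], [0.47, 0.883, 0.0], [-0.0, 0.0, -1.0]]
wrist_force: [-0.8, -0.0, -1.0]
gripper_width: 0.518
```

```bash
python3 -m creep '[[0,0,1,0,0,0,0.4],[0,0,1,0,0,0,0.4],[0,0,1,0,0,0,0.4],[0,0,0.5,0,0,0,0.4],[0,0,0,0,0,0,0.4],[0,0,0,0,0,0,0.4],[0,0,0,0,0,0,0.4],[0,0,0,0,0,0,0.4],[0,0,0,0,0,0,0.4],[0,0,0,0,0,0,0.4]]'
python3 -m creep '[[0,0,0.5,0,0,0,0.4],[0,0,0,0,0,0,0.4],[0,0,0.5,0,0,0,0.4],[0,0,0,0,0,0,0.4],[0,0,0,0,0,0,0.4],[0,0,0,0,0,0,0.4],[0,0,0,0,0,0,0.4],[0,0,0,0,0,0,0.4],[0,0,0,0,0,0,0.4],[0,0,0,0,0,0,0.4]]'
```

```text
time_s: 13.45
tcp_pos: [0.5789, 0.0223, 0.0182]
ee_rot: [[-0.883, 0.47, 0.0], [0.47, 0.883, 0.0], [0.0, 0.0, -1.0]]
wrist_force: [0.2, -0.1, -0.8]
gripper_width: 0.513
time_s: 14.7
tcp_pos: [0.579, 0.0223, 0.0173]
ee_rot: [[-0.883, 0.47, 0.0], [0.47, 0.883, 0.0], [-0.0, 0.0, -1.0]]
wrist_force: [-0.1, -0.2, 2.0]
gripper_width: 0.513
```

Touch felt at 2 N. I'll open and rise.

```bash
python3 -m creep '[[0,0,0,0,0,0,0.56],[0,0,0,0,0,0,0.62],[0,0,0,0,0,0,0.7],[0,0,0,0,0,0,0.75],[0,0,0,0,0,0,0.75],[0,0,-5,0,0,0,0.75],[0,0,-15,0,0,0,0.75],[0,0,-25,0,0,0,0.75],[0,0,-35,0,0,0,0.75],[0,0,-45,0,0,0,0.75]]'
python3 - <<'E'
from h import *
S=cam("scene");D=cam("side")
a=[[r for r in find_in(c,"marked_float")] for c in("scene","side")];print(a)
print(proj(S,[.579,.022,.028]),proj(D,[.579,.022,.028]))
b=[[r for r in find_in(c,"blank_float")] for c in("scene","side")];print(b)
for k,r in zip((S,D),b): print([atz(k,x["xy"],.061).round(3).tolist() for x in r])
H=np.hstack([cv2.resize(S["im"][160:300,190:330],(400,400),interpolation=2),cv2.resize(D["im"][150:290,190:330],(400,400),interpolation=2)])
cv2.imwrite("pics/p.png",H)
s=sense();print(s["tcp_pos"],s["time_s"])
B=[.4912,-.204]
for n,q in (("red",[(200,210),(283,174)]),("green",[(213,184),(327,181)])): print(n,tri([S,D],q))
E
```

```text
time_s: 15.95
tcp_pos: [0.5785, 0.0221, 0.1438]
ee_rot: [[-0.883, 0.47, -0.001], [0.47, 0.883, -0.0], [0.001, -0.001, -1.0]]
wrist_force: [0.4, -0.5, 0.3]
gripper_width: 0.753
[[{'xy': [269.6, 240.8], 'p': 0.52}, {'xy': [175.4, 242.5], 'p': 0.26}], [{'xy': [234.1, 231.9], 'p': 0.69}]]
[272.03410303 238.69865951] [235.96911029 230.67991132]
[[{'xy': [229.0, 187.2], 'p': 0.62}, {'xy': [201.4, 211.3], 'p': 0.5}, {'xy': [209.8, 184.6], 'p': 0.46}], [{'xy': [327.9, 181.8], 'p': 0.62}, {'xy': [283.3, 176.7], 'p': 0.54}, {'xy': [306.2, 186.9], 'p': 0.44}]]
[[0.492, -0.209, 0.061], [0.634, -0.203, 0.061], [0.518, -0.271, 0.061]]
[[0.451, -0.269, 0.061], [0.572, -0.208, 0.061], [0.493, -0.213, 0.061]]
[0.57820442 0.02212655 0.14186377] 16.25
red [ 0.59970556 -0.24851233  0.019736  ]
green [ 0.47057348 -0.30382955  0.0205336 ]
```

View pics/p.png

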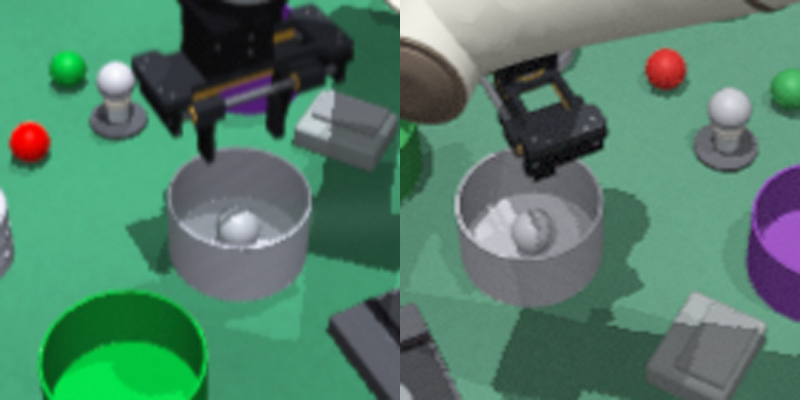

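The marked ball (scene ≈(272,240), side ≈(236,231)) lies centred in the grey pot, which is where it was; the blank is still on its stand. Next is the blank.

Run:
```python
from h import *
rows([.4915,-.206,.19],Rt(YM+90,0),7)
```

```text
[-4.4, -34.6, -6.9] [-0.0, -0.01, -0.01]
[-4.4, -34.6, -6.9] [-0.0, -0.01, -0.01]
[-4.4, -34.6, -6.9] [-0.0, -0.01, -0.01]
[-4.4, -34.6, -6.9] [-0.0, -0.01, -0.01]
[-4.4, -34.6, -6.9] [-0.0, -0.01, -0.01]
[-4.4, -34.6, -6.9] [-0.0, -0.01, -0.01]
[-4.4, -34.6, -6.9] [-0.0, -0.01, -0.01]
```

```bash
python3 -m creep '[[0,0,-25,0,0,0,0.75],[-4.4,-34.6,-23,0,0,0,0.9],[-4.4,-34.6,0,0,0,0,1],[-4.4,-34.6,0,0,0,0,1],[-4.4,-34.6,0,0,0,0,1],[-4.4,-34.6,0,0,0,0,1],[-4.4,-34.6,0,0,0,0,1],[-4.4,-34.6,0,0,0,0,1],[0,0,0,0,0,0,1],[0,0,0,0,0,0,1]]'
python3 - <<'E'
from h import *
k=cam("wrist");cv2.imwrite("pics/w4.png",k["im"]);s=sense();R=np.array(s["ee_rot"]);p=np.array(s["tcp_pos"])
r=find_in("wrist","blank_float");print(r,p)
for x in r: b=atz(k,x["xy"],.061);print(b,R.T@(b-p)*1000)
E
```

```text
time_s: 17.5
tcp_pos: [0.492, -0.2058, 0.1893]
ee_rot: [[-0.883, 0.47, -0.002], [0.47, 0.883, 0.0], [0.002, -0.001, -1.0]]
wrist_force: [1.0, 1.5, 0.5]
gripper_width: 1.001
[{'xy': [251.7, 184.6], 'p': 0.92}, {'xy': [223.4, 70.7], 'p': 0.65}, {'xy': [134.5, 187.8], 'p': 0.59}, {'xy': [27.5, 60.3], 'p': 0.43}] [ 0.49227281 -0.20552363  0.18954281]
[ 0.49496244 -0.20612932  0.061     ] [ -2.81672725   0.77318592 128.53919075]
[ 0.47010906 -0.3006981   0.061     ] [-25.26850712 -94.39436943 128.54521115]
[ 0.58826692 -0.25246833  0.061     ] [-106.95449503    3.66057237  128.41052425]
[ 0.60377144 -0.3805976   0.061     ] [-180.7957048  -102.19297952  128.35731929]
```

View pics/w4.png

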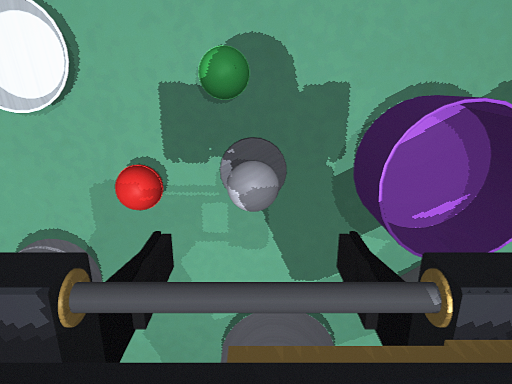

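The wrist view shows the steel blank at (253,186) on its stand, the red ball at (139,187), the green at (223,72) and the purple pot well to the right. I'll descend.

```bash
python3 -m creep '[[-2,0.5,10,0,0,0,1],[0,0,20,0,0,0,1],[0,0,22,0,0,0,1],[0,0,22,0,0,0,1],[0,0,20,0,0,0,0.9],[0,0,18,0,0,0,0.8],[0,0,14,0,0,0,0.75],[0,0,9,0,0,0,0.7],[0,0,6,0,0,0,0.65],[0,0,0,0,0,0,0.6]]'
python3 -m creep '[[0,0,0,0,0,0,0.56],[0,0,0,0,0,0,0.52],[0,0,0,0,0,0,0.4],[0,0,0,0,0,0,0.4],[0,0,0,0,0,0,0.4],[0,0,0,0,0,0,0.4],[0,0,-4,0,0,0,0.4],[0,0,-8,0,0,0,0.4],[0,0,-15,0,0,0,0.4],[0,0,-25,0,0,0,0.4]]'
python3 - <<'E'
from h import *
k=cam("wrist");cv2.imwrite("pics/w5.png",k["im"]);s=sense();R=np.array(s["ee_rot"]);p=np.array(s["tcp_pos"])
print(find_in("wrist","blank_float"),p,proj(k,p),proj(k,p-.013*R[:,2]),s["wrist_force"],s["gripper_width"])
R2=Rt(YM+90,50);tgt=np.array([.5714,.2700,.1041])
q2=tgt-.13*R2[:,2]+[0,0,.0]
m=np.array([.45,.02,.25])
print("A");rows(m,Rt(YM+90,0),5)
print("B",q2);rows(q2,R2,10,m,Rt(YM+90,0))
E
```

```text
time_s: 18.85
tcp_pos: [0.4943, -0.2065, 0.049]
ee_rot: [[-0.883, 0.47, -0.0], [0.47, 0.883, 0.0], [0.0, -0.0, -1.0]]
wrist_force: [-0.9, 0.3, -0.5]
gripper_width: 0.631
time_s: 20.1
tcp_pos: [0.4941, -0.2065, 0.1018]
ee_rot: [[-0.883, 0.47, -0.001], [0.47, 0.883, 0.0], [0.001, -0.0, -1.0]]
wrist_force: [0.8, 0.2, -0.3]
gripper_width: 0.514
[{'xy': [253.6, 254.2], 'p': 0.94}, {'xy': [215.2, 67.8], 'p': 0.58}, {'xy': [100.2, 219.9], 'p': 0.58}] [ 0.49677356 -0.20722627  0.10591167] [250.10162433 255.03770672] [249.96532936 267.89202436] [ 0.10856227 -0.07236033  1.70330448] 0.5153222464227762
A
[29.4, 35.8, -29.2] [0.02, 0.08, 0.0]
[29.4, 35.8, -29.2] [0.02, 0.08, 0.0]
[29.5, 35.7, -29.1] [0.02, 0.08, 0.0]
[29.5, 35.7, -29.1] [0.02, 0.08, 0.0]
[29.6, 35.7, -29.1] [0.02, 0.08, 0.0]
B [0.52464731 0.18207098 0.18766239]
[1.0, 17.8, 6.2] [-5.0, -0.0, -0.0]
[1.0, 17.2, 7.8] [-5.0, -0.0, -0.0]
[1.0, 16.5, 9.2] [-5.0, -0.0, -0.0]
[1.0, 15.6, 10.6] [-5.0, -0.0, -0.0]
[1.0, 14.6, 12.0] [-5.0, -0.0, -0.0]
[1.0, 13.5, 13.2] [-5.0, -0.0, -0.0]
[1.0, 12.3, 14.3] [-5.0, -0.0, -0.0]
[1.0, 11.0, 15.3] [-5.0, -0.0, -0.0]
[1.0, 9.6, 16.2] [-5.0, -0.0, -0.0]
[1.0, 8.2, 17.0] [-5.0, -0.0, -0.0]
```

```bash
python3 -m creep '[[0,0,-40,0,0,0,0.4],[0,0,-50,0,0,0,0.4],[20,25,-40,0,0,0,0.4],[27,35,-16,0,0,0,0.4],[27,35,0,0,0,0,0.4],[27,35,0,0,0,0,0.4],[27,30,0,0,0,0,0.4],[20,18,0,0,0,0,0.4],[0,0,0,0,0,0,0.4],[0,0,0,0,0,0,0.4]]'
python3 -m creep '[[1,18,6,-5,0,0,0.4],[1,17,8,-5,0,0,0.4],[1,16.5,9,-5,0,0,0.4],[1,15.6,10.6,-5,0,0,0.4],[1,14.6,12,-5,0,0,0.4],[1,13.5,13,-5,0,0,0.4],[1,12,14,-5,0,0,0.4],[1,11,15,-5,0,0,0.4],[1,9.6,16,-5,0,0,0.4],[1,8.2,17,-5,0,0,0.4]]'
python3 -m creep '[[0,0,0,0,0,0,0.4],[0,0,0,0,0,0,0.4],[0,0,0,0,0,0,0.4],[0,0,0,0,0,0,0.4],[0,0,0,0,0,0,0.4],[0,0,0,0,0,0,0.4],[0,0,0,0,0,0,0.4],[0,0,0,0,0,0,0.4],[0,0,0,0,0,0,0.4],[0,0,0,0,0,0,0.4]]'
python3 - <<'E'
from h import *
k=cam("wrist");cv2.imwrite("pics/w5.png",k["im"]);s=sense();R=np.array(s["ee_rot"]);p=np.array(s["tcp_pos"])
print(find_in("wrist","blank_float"),find_in("wrist","nest"),p,R.round(3).tolist(),s["wrist_force"],s["gripper_width"])
R2=Rt(YM+90,50);t=np.array([.5714,.2700,.1041])
print(R.T@(t-p)*1000,Ro.from_matrix(R.T@R2).as_rotvec(degrees=True),proj(k,[.567,.262,.07]),proj(k,p-.013*R[:,2]))
E
```

```text
time_s: 21.45
tcp_pos: [0.4473, 0.0199, 0.2471]
ee_rot: [[-0.883, 0.47, 0.0], [0.47, 0.883, -0.0], [-0.0, 0.0, -1.0]]
wrist_force: [-1.2, -0.9, -1.5]
gripper_width: 0.514
time_s: 22.7
tcp_pos: [0.5228, 0.1804, 0.1856]
ee_rot: [[-0.882, 0.301, 0.363], [0.472, 0.566, 0.677], [-0.001, 0.768, -0.641]]
wrist_force: [-0.5, 0.4, -1.1]
gripper_width: 0.512
time_s: 23.95
tcp_pos: [0.5218, 0.1813, 0.1857]
ee_rot: [[-0.883, 0.302, 0.36], [0.47, 0.567, 0.676], [0.0, 0.766, -0.643]]
wrist_force: [0.8, -0.3, -1.4]
gripper_width: 0.515
[{'xy': [254.2, 254.6], 'p': 0.88}, {'xy': [41.8, 13.9], 'p': 0.5}] [{'xy': [251.6, 108.9], 'p': 0.92}] [0.5217804  0.18131614 0.18571301] [[-0.883, 0.302, 0.36], [0.47, 0.567, 0.676], [0.0, 0.766, -0.643]] [ 0.20398676  0.15588411 -0.79017694] 0.5118755601852315
[ -2.13421615   2.78881538 130.28922944] [-0.00055574  0.01840654 -0.01818125] [252.73974861 147.57956665] [255.32114542 263.06212789]
```

View pics/w5.png

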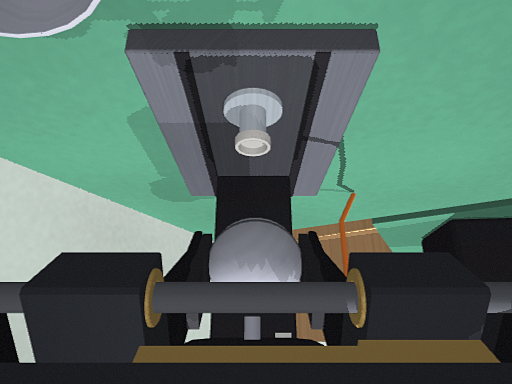

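The empty nest rim is at (253,147), as predicted at (252.7,147.6), and the blank is held centred at (255,255). I'll go to 23 mm above the seat.

```bash
python3 -m creep '[[-1,1.5,10,0,0,0,0.4],[-1,1.3,15,0,0,0,0.4],[0,0,18,0,0,0,0.4],[0,0,20,0,0,0,0.4],[0,0,20,0,0,0,0.4],[0,0,18,0,0,0,0.4],[0,0,14,0,0,0,0.4],[0,0,10,0,0,0,0.4],[0,0,5,0,0,0,0.4],[0,0,0,0,0,0,0.4]]'
python3 -m creep '[[0,-2.3,1.9,0,0,0,0.4],[0,-2.3,1.9,0,0,0,0.4],[0,-2.3,1.9,0,0,0,0.4],[0,-2.3,1.9,0,0,0,0.4],[0,-1.5,1.3,0,0,0,0.4],[0,-1.5,1.3,0,0,0,0.4],[0,-0.8,0.6,0,0,0,0.4],[0,0,0,0,0,0,0.4],[0,0,0,0,0,0,0.4],[0,0,0,0,0,0,0.4]]'
python3 - <<'E'
from h import *
k=cam("wrist");cv2.imwrite("pics/w6.png",k["im"][150:350,130:380]);s=sense();R=np.array(s["ee_rot"]);p=np.array(s["tcp_pos"])
z=R[:,2];T=np.array([.567,.2622,.089])+.012*z
print(p,s["wrist_force"],s["gripper_width"],(T-p)*1000,R.T@(T-p)*1000)
E
```

```text
time_s: 25.35
tcp_pos: [0.5712, 0.2699, 0.1043]
ee_rot: [[-0.883, 0.302, 0.36], [0.47, 0.567, 0.676], [-0.0, 0.766, -0.643]]
wrist_force: [0.7, -1.2, -0.9]
gripper_width: 0.509
time_s: 26.6
tcp_pos: [0.5712, 0.2698, 0.0875]
ee_rot: [[-0.883, 0.302, 0.36], [0.47, 0.567, 0.676], [-0.0, 0.766, -0.643]]
wrist_force: [-0.8, 0.2, -0.5]
gripper_width: 0.515
[0.57115916 0.26984693 0.0875158 ] [-0.51836433 -0.34874512 -0.94810885] 0.5080862289747364 [ 0.16121577  0.46821954 -6.2280392 ] [ 0.07861752 -4.45715545  4.37735958]
```

```bash
python3 -m creep '[[0,-0.7,0.8,0,0,0,0.4],[0,-0.7,0.7,0,0,0,0.4],[0,-0.7,0.7,0,0,0,0.4],[0,-0.7,0.7,0,0,0,0.4],[0,-0.4,0.4,0,0,0,0.4],[0,0,0,0,0,0,0.4],[0,0,0,0,0,0,0.4],[0,0,0,0,0,0,0.4],[0,0,0,0,0,0,0.4],[0,0,0,0,0,0,0.4]]'
python3 - <<'E'
from h import *
import time
k=cam("wrist");s=sense();p=np.array(s["tcp_pos"]);print(p,s["wrist_force"])
im=k["im"][150:300,160:350];cv2.imwrite("pics/w6.png",cv2.resize(im,None,fx=3,fy=3,interpolation=2))
E
```

```text
time_s: 27.9
tcp_pos: [0.5714, 0.2702, 0.0829]
ee_rot: [[-0.883, 0.302, 0.36], [0.47, 0.567, 0.676], [-0.0, 0.766, -0.643]]
wrist_force: [0.8, -0.1, -1.3]
gripper_width: 0.516
[0.57133576 0.27023421 0.08282995] [ 0.19343295 -0.82129952 -0.81221689]
```

View pics/w6.png

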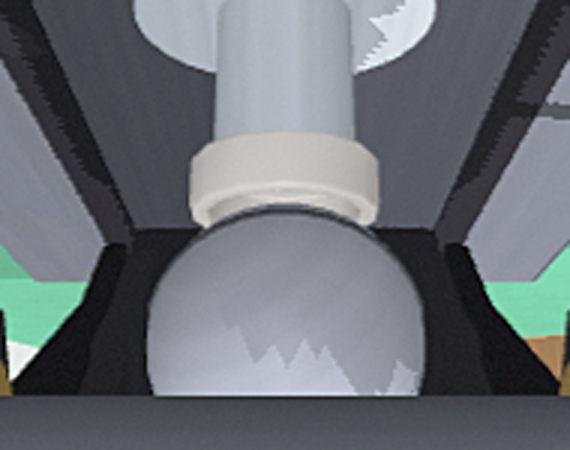

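The ball (crop column 285) is centred over the cup (284), just above its seat. I'll ease it down.

```bash
python3 -m creep '[[0,-0.4,0.3,0,0,0,0.4],[0,0,0,0,0,0,0.4],[0,-0.4,0.3,0,0,0,0.4],[0,0,0,0,0,0,0.4],[0,0,0,0,0,0,0.4],[0,0,0,0,0,0,0.4],[0,0,0,0,0,0,0.4],[0,0,0,0,0,0,0.4],[0,0,0,0,0,0,0.4],[0,0,0,0,0,0,0.4]]'
python3 -m creep '[[0,-0.4,0.3,0,0,0,0.4],[0,0,0,0,0,0,0.4],[0,-0.2,0.2,0,0,0,0.4],[0,0,0,0,0,0,0.4],[0,0,0,0,0,0,0.4],[0,0,0,0,0,0,0.4],[0,0,0,0,0,0,0.4],[0,0,0,0,0,0,0.4],[0,0,0,0,0,0,0.4],[0,0,0,0,0,0,0.4]]'
```

```text
time_s: 29.2
tcp_pos: [0.5713, 0.2702, 0.0818]
ee_rot: [[-0.883, 0.302, 0.36], [0.47, 0.567, 0.676], [0.0, 0.766, -0.643]]
wrist_force: [-0.0, 0.6, 0.7]
gripper_width: 0.511
time_s: 30.45
tcp_pos: [0.5714, 0.2702, 0.0811]
ee_rot: [[-0.883, 0.302, 0.36], [0.47, 0.567, 0.676], [-0.0, 0.766, -0.643]]
wrist_force: [-0.3, 1.0, -0.0]
gripper_width: 0.515
```

```bash
python3 -m creep '[[0,-0.4,0.3,0,0,0,0.4],[0,0,0,0,0,0,0.4],[0,0,0,0,0,0,0.4],[0,0,0,0,0,0,0.4],[0,0,0,0,0,0,0.4],[0,0,0,0,0,0,0.4],[0,0,0,0,0,0,0.4],[0,0,0,0,0,0,0.4],[0,0,0,0,0,0,0.4],[0,0,0,0,0,0,0.4]]'
python3 -c "
from h import *
f=[]
for i in range(6): cam('wrist');f.append(sense()['wrist_force'])
print(np.mean(f,0))
k=cam('wrist');im=k['im'][150:300,160:350];cv2.imwrite('pics/w7.png',cv2.resize(im,None,fx=3,fy=3,interpolation=2))"
```

```text
time_s: 31.7
tcp_pos: [0.5714, 0.2702, 0.0806]
ee_rot: [[-0.883, 0.302, 0.36], [0.47, 0.567, 0.676], [-0.0, 0.766, -0.643]]
wrist_force: [-0.1, -0.5, 2.7]
gripper_width: 0.511
[-0.76140882 -0.64739974  3.08568408]
```

View pics/w7.png

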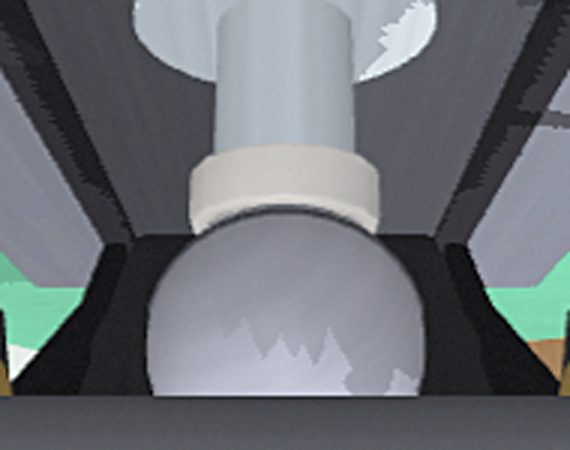

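The picture shows the ball seated in the cup (rim closed around it), with a 3 N upward contact. I'll release slowly and back straight out along the tool.

```bash
python3 -m creep '[[0,0,0,0,0,0,0.54],[0,0,0,0,0,0,0.58],[0,0,0,0,0,0,0.64],[0,0,0,0,0,0,0.75],[0,0,0,0,0,0,0.9],[0,0,0,0,0,0,1],[0,0,0,0,0,0,1],[0,0,0,0,0,0,1],[0,0,-4,0,0,0,1],[0,0,-10,0,0,0,1]]'
python3 -m creep '[[0,0,-15,0,0,0,1],[0,0,-20,0,0,0,1],[0,0,-20,0,0,0,1],[0,0,-25,0,0,0,1],[0,0,-25,0,0,0,1],[0,0,-25,0,0,0,1],[0,0,0,0,0,0,1],[0,0,0,0,0,0,1],[0,0,0,0,0,0,1],[0,0,0,0,0,0,1]]'
python3 - <<'E'
from h import *
k=cam("wrist");W=find_in("wrist","blank_float");S=cam("scene");D=cam("side")
print(W,atz(k,W[0]["xy"],.089),sense()["wrist_force"],[find_in(c,"marked_float") for c in("scene","side")])
print(proj(k,[.567,.2622,.089]),proj(D,[.567,.2622,.089]))
H=np.hstack([cv2.resize(k["im"],(400,300)),cv2.resize(D["im"],(400,300))]);G=np.hstack([cv2.resize(S["im"],(400,300)),cv2.resize(D["im"][180:300,150:310],(400,300))])
cv2.imwrite("pics/end.png",np.vstack([H,G]))
E
```

```text
time_s: 33.3
tcp_pos: [0.566, 0.2604, 0.0895]
ee_rot: [[-0.883, 0.302, 0.359], [0.47, 0.568, 0.676], [0.0, 0.766, -0.643]]
wrist_force: [-0.2, 0.7, 0.1]
gripper_width: 1.002
time_s: 34.55
tcp_pos: [0.5194, 0.1731, 0.1725]
ee_rot: [[-0.883, 0.303, 0.359], [0.469, 0.568, 0.676], [0.001, 0.766, -0.643]]
wrist_force: [-0.5, -0.3, -0.3]
gripper_width: 1.0
[{'xy': [252.5, 183.0], 'p': 0.84}] [0.56764366 0.25943058 0.089     ] [-1.25097178 -0.19100465 -0.01988405] [[{'xy': [270.7, 240.8], 'p': 0.74}], [{'xy': [232.6, 231.8], 'p': 0.64}]]
[254.60310021 183.97980573] [180.20159267 279.77820476]
```

View pics/end.png

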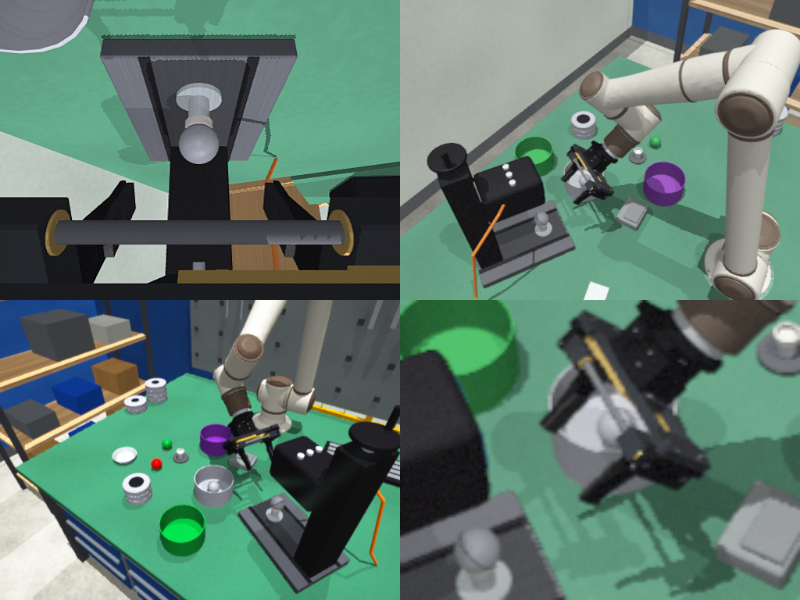

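The final views show the blank seated in the nest (wrist (253,183), predicted (254.6,184)), the marked ball in the pot, and the gripper clear of everything.

```bash
python3 -c "
from station import *
print(finish_job())"
```

```text
the job is handed in; nothing more can be done
None
```

I moved the marked ball from the nest to the bottom of the grey aluminium pot and let it go there. I then moved the blank ball from its stand into the machine's nest, and handed the job in at about 35 s of the 69 s allowed. `finish_job` gives no verdict.

- **Marked ball:** I felt it touch the pot floor at about 2 N before letting go. The last scene and side views show it near the middle of the pot, and the pot looks unmoved.
- **Blank ball:** It was pressed into the cup with about 3 N and then released. The last wrist view puts it 1–2 pixels from where a seated ball should be. By ray that is about 3 mm, within the detector and calibration error, and the picture shows it sitting in the cup.
- **Robot:** The gripper is open and clear, with no contact force beyond sensor noise (about 1 N). I saw no bystander or look-alike disturbed in the pictures.

No check failed. The only disagreement was the gripper width on both balls: it read about 0.514, where a 46 mm ball should read 0.529. Both grips held.

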